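# Empty and brush out the sample tub

### The arm

A 6-joint arm with a two-finger parallel gripper is mounted at the origin on the work surface. World frame = base frame: x ahead of the robot, y to its left, z up, the work surface at z = 0. Lengths are in m, angles in rad, forces in N, time in s.
With the tool pointing down it reaches from about 0.35 to 0.85 m from the base axis. Payload 8.1 kg.
Tool frame: the origin (TCP) lies midway between the tips of the shut fingers; the grasp point (between the pads) lies 19 mm behind it; z points along the fingers, y is the direction in which the jaws open and shut (so a half turn about z gives the same grasp; the last joint's range is limited). The gripper opens to 93 mm and grips with 3 to 60 N. Pads are 15 mm wide; open, the fingers measure 128 mm over their backs; the gripper's body (75 mm by 188 mm) begins 65 mm behind the grasp point.
Start: joints at [-1.394, 0.13, 1.488, -0, 1.523, -0.085], TCP at [0.155, -0.58, 0.219] pointing down, gripper open.
Joint ranges: [-2.96, 2.96], [-0.89, 2.26], [0.02, 2.5], [-1.34, 4.48], [0, 2.73], [-2.66, 2.66]. Speed limits (rad/s): [2.39, 2.39, 2.79, 3.14, 3.14, 3.14].

### API

Orientations are given as a rotation vector (axis times angle).
In Python, from plant import robot gives the robot as it stands. The module is installed in compiled form; this text tells all that it offers.
- The arm moves only by the shell command python3 -m pendant 'ROWS' [FORCE]. ROWS is JSON, a list of rows, each an object with "translation": the shift along the tool's x, y, z in mm, a list of three; "twist": the turn, a rotation vector about the tool's x, y, z in rad, a list of three; "grip": the opening, from -1 (shut) to 1 (fully open). A call has exactly 10 rows; each row shifts and turns the pose as measured when the row begins, along the tool's axes as they then stand; what a row does not reach is not made up. A row lasts 1/10 s, in which the tool goes at most 50 mm and 8.59 degrees, less where a joint would pass 70% of its speed; a pose out of reach is approached as far as the arm can. A call is refused whole if a number of a shift passes 50 or a number of a turn 0.15, either way. A call with a gripper value outside its range is refused whole. The fingers move at their own pace and stop on an object; FORCE is the grip in N (left out, the last holds). Time passes only in rows, so rows that do not move let the fingers close, or fill a call up. It gives the time, the measured TCP pose, the force and the opening at its end, in the units of the state.
- robot.read_state(): the state, without advancing time (a new reading comes with each control period).
- robot.read_camera(name): name is "side" or "top"; returns (picture, depth): 400x640x3 uint8, red, green, blue; 400x640 float32, m along the optical axis (not along the pixel's ray), 0 where there is no reading.
- robot.camera_info(name): a dict with "vertical_fov" (degrees; the focal length in pixels is half the picture's height over the tangent of half this angle, whatever the lens; pixels are square), "cx", "cy" (the principal point, pixels), "D" ([k1, k2, p1, p2, k3] as OpenCV has them; the pictures are not rectified), "cam_to_world" (4x4, takes a point from camera to world coordinates). Camera axes: x right, y up, looking along -z (the intrinsics and any distortion apply to the point x, -y, -z); pixel columns grow to the right and rows downward; lengths in m; the calibration is good to about 2 mm. A picture is of the moment at which its call begins. camera_info takes no time and is no camera call.
- robot.close_job(): hands the job in, once; it reports no verdict.
The state is a dict: "t": time; "q": joint angles; "dq": joint speeds; "joint_torque": joint torques, N m; "tool_pos": TCP position; "orientation": TCP orientation; "force": force on the tool from outside, world axes, zero at the start; "wrist_torque": the same for the moment, N m; "opening": finger opening in m.
Only numpy, scipy, OpenCV 4.12 (cv2) and the standard library are available. Lean on these libraries where they do the work, as an engineer would, in place of code of your own. Each camera call takes 0.05 s, during which the arm holds its last target. There are 200 camera calls.

### The job

Clean out the lidded sample tub: swing its lid fully back until it rests open on its stop, only then tip the tub right over so that both sample bottles roll out into the tray beside it, and set the tub level again. Take the brush from its holder and scrub the inside of the tub with three strokes, each down to the floor and up almost to the rim, then stand the brush back in its holder. Leave the lid open, the bottles in the tray, and the other glassware and bottles on the bench where they are.

Things in the scene. Friction and masses are not known exactly. Their poses are not given: they have to be found in the camera images.
- lid (a joint): lid angle, rad: 0 shut, 2.1 fully back on its stop. Let go below about 1.25 it falls shut; beyond about 1.88 it falls back to the stop and stays there (between, light friction holds it).
- lid_bar (a point): centre of the lid's pull bar: a round steel bar 12 mm thick, 70 mm long along its y axis between two thin arms, 44 mm out from the lid's free edge and in the plane of the lid (its axes turn with the lid). The free space between bar and tub wall is 38 mm. It can be pinched from above and turns between the fingers as the lid swings.
- lid_hinge (a point): middle of the lid's hinge line on the tub's rim, which runs along its y axis; shut, the lid bar is 164 mm away along its -x axis and 4 mm up along z, and as the lid opens it goes up and over towards +x of the tub. The axes turn with the lid. Lid: grey plate 120 x 110 x 8 mm, 0.12 kg.
- tub (a joint): tub tipping angle, rad: 0 level on its pedestal, 1.92 tipped right over on its stop. With the lid open, let go below about 0.5 it falls back level, beyond about 1.0 it goes over to the stop and stays there (between, friction may hold it). About 0.1 N m of friction plus weight: 3 to 5 N at the bar.
- tub_bar (a point): centre of the tub's tipping bar: a round steel bar 12 mm thick, 70 mm long along the tub's x axis, on the side away from the tray, 44 mm out from the wall (38 mm free space behind it); axes turn with the tub. Can be pinched from above; it turns between the fingers.
- tub_pivot (a point): middle of the tub's pivot line, which runs along the x axis of the tub at the lower edge on the tray side, 75 mm above the table; with the tub level the tipping bar's centre is at (-20, -154, +67) mm from here in the tub's axes. Tipping carries the bar up and over towards the tub's +y, the tray side. Axes turn with the tub.
- tub_floor (a point): centre of the tub's inner floor, axes of the tub (z out of the mouth). White plastic box, inside 110 mm (x) by 100 mm (y) by 83 mm deep, walls 5 mm; floor about 82 mm above the table when level. The hinge of the lid is on its +x rim, the tipping bar on its -y side.
- vial_a_center (a point): centre of a white capped sample bottle 38 mm across, 62 mm long, 30 g, at first lying in the shut tub
- vial_b_center (a point): centre of the second, like the first
- tray_in (a point): centre of the inner floor (5 mm above the table) of the fixed open aluminium tray, 220 x 220 mm, wall 50 mm high, beside the tub under its +y side
- brush_grip (a point): centre of the brush's plain wooden handle, 20 mm across and 80 mm long, 160 mm above the brush's lower end. The brush is 200 mm long: a stiff white bristle head 38 mm across and 75 mm long at the bottom, then a thin steel stem, then the handle. It stands upright, z up, loose in its holder.
- brush_tip (a point): centre of the flat lower end of the bristle head, axes as brush_grip
- holder_in (a point): centre of the inner floor (6 mm above the table) of the brush holder, a fixed open steel cup, inside 52 mm across, rim 80 mm above the table
- wash_bottle: white plastic bottle, 66 mm across, 170 mm tall (bystander), origin at the centre of its underside
- beaker: empty glass beaker, 72 mm across, 95 mm tall (bystander), origin at the centre of its underside
- flask_a: glass flask with red stopper, 68 mm across, 150 mm tall (bystander), origin at the centre of its underside
- flask_b: a second such flask (bystander), origin at the centre of its underside
- jar: squat white jar, 60 mm across, 75 mm tall (bystander), origin at the centre of its underside
Things that resemble listed ones, but are neither listed nor needed, are in the scene too. Leave any green or purple look-alike of the part that bears brush_grip alone.

How it is judged:
On the way, in this order (a step that is already met when the one before it is completed fails the run):
1. the lid is swung fully back, past its tipping point (value of joint lid above 1.85 rad), for 0.2 s.
2. the tub is tipped right over and both sample bottles lie in the tray (value of joint tub above 1.6 rad and x of vial_a_center in the frame of tray_in between -0.108 and 0.108 m and y of vial_a_center in the frame of tray_in between -0.108 and 0.108 m and z of each of vial_a_center, vial_b_center in the frame of tray_in below 0.06 m and x of vial_b_center in the frame of tray_in between -0.108 and 0.108 m and y of vial_b_center in the frame of tray_in between -0.108 and 0.108 m), for 0.2 s.
3. the tub is back level on its pedestal (value of joint tub below 0.08 rad), for 0.2 s.
4. first stroke: brush down to the tub's floor (x of brush_tip in the frame of tub_floor between -0.055 and 0.055 m and y of brush_tip in the frame of tub_floor between -0.05 and 0.05 m and angle between brush_tip's own z axis and vertical below 0.45 rad and z of brush_tip in the frame of tub_floor below 0.02 m), for 0.05 s.
5. first stroke: brush drawn up, at least about half the tub's depth (x of brush_tip in the frame of tub_floor between -0.055 and 0.055 m and y of brush_tip in the frame of tub_floor between -0.05 and 0.05 m and angle between brush_tip's own z axis and vertical below 0.45 rad and z of brush_tip in the frame of tub_floor above 0.045 m).
6. second stroke: brush down to the tub's floor (all of step 4), for 0.05 s.
7. second stroke: brush drawn up, at least about half the tub's depth (all of step 5).
8. third stroke: brush down to the tub's floor (all of step 6), for 0.05 s.
9. third stroke: brush drawn up, at least about half the tub's depth (all of step 7).
At the end, for the whole second after the job is handed in: The lid is fully back (over 1.85 rad), the tub level (under 0.08 rad), both sample bottles rest inside the tray, and the brush stands released and at rest in its holder: lower end within 15 mm of the holder's floor and 20 mm of its centre, leaning less than 0.3 rad (value of joint lid above 1.85 rad and value of joint tub below 0.08 rad and x of vial_a_center in the frame of tray_in between -0.108 and 0.108 m and y of vial_a_center in the frame of tray_in between -0.108 and 0.108 m and z of each of vial_a_center, vial_b_center in the frame of tray_in below 0.06 m and x of vial_b_center in the frame of tray_in between -0.108 and 0.108 m and y of vial_b_center in the frame of tray_in between -0.108 and 0.108 m and horizontal distance between brush_tip and holder_in below 0.02 m and z of brush_tip in the frame of holder_in below 0.015 m and angle between brush_tip's own z axis and vertical below 0.3 rad and linear speed of brush below 0.03 m/s and linear speed of each of vial_a, vial_b below 0.05 m/s); the robot touches nothing.
It fails at once if the tub is tipped (over 0.3 rad) while its lid is not fully back (under 1.65 rad) (value of joint tub above 0.3 rad and value of joint lid below 1.65 rad).
It fails at once if a bystander bottle, beaker, flask or jar is moved more than 40 mm (distance of any of wash_bottle, beaker, flask_a, flask_b, jar from where it was at the start of the episode above 0.04 m).
It also fails if it takes over 72 s, if anything falls off the work surface, if the arm or the gripper's body presses on something with over 40 N, if the wrist force passes 120 N, or if a joint passes its speed limit or range.

## Working session

There is one attempt and no reset: what is moved stays moved. The work goes in short steps, Python scripts to look and compute and a shell command to move; the robot and the scene stay as the last step left them, time stands still between calls to the robot, and variables do not carry over. Pictures are saved under pics/ and viewed, about 8 in all and at most 12, crops included, and the job is handed in when it is done.

```bash
mkdir -p pics; cat > h.py <<'E'
import numpy as np, cv2
from scipy.spatial.transform import Rotation as R
from plant import robot
def snap(n,tag):
    im,d=robot.read_camera(n); cv2.imwrite(f'pics/{tag}.png',im[:,:,::-1]); np.save(f'pics/{tag}.npy',d); return im,d
def K(n):
    i=robot.camera_info(n); f=200/np.tan(np.radians(i['vertical_fov'])/2)
    return np.array([[f,0,i['cx']],[0,f,i['cy']],[0,0,1]]),np.array(i['D'],float),np.array(i['cam_to_world'])
def w(n,d,uv):
    k,D,T=K(n); uv=np.array(uv,float).reshape(-1,2)
    p=cv2.undistortPoints(uv[:,None],k,D)[:,0]
    z=np.array([d[int(round(v)),int(round(u))] for u,v in uv])
    c=np.c_[p[:,0]*z,-p[:,1]*z,-z,np.ones(len(z))]
    return (c@T.T)[:,:3]
def cloud(n,d):
    vv,uu=np.mgrid[0:400,0:640]; return w(n,d,np.c_[uu.ravel(),vv.ravel()]).reshape(400,640,3)
def st():
    s=robot.read_state(); print({k:np.round(s[k],4).tolist() for k in ('t','q','tool_pos','orientation','force','opening')}); r=R.from_rotvec(s['orientation']).as_matrix(); print(np.round(r,3)); return s,r
E
python3 - <<'E'
from h import *
st()
for n in('top','side'):
    snap(n,n+'0'); k,D,T=K(n); print(k.round(1).tolist(),D,T.round(3).tolist())
E
```

```text
{'t': 0.0, 'q': [-1.3944, 0.1311, 1.4893, -0.0, 1.523, -0.0854], 'tool_pos': [0.1552, -0.579, 0.2176], 'orientation': [-3.1129, -0.4098, 0.0001], 'force': [0.2225, 0.1473, -0.1631], 'opening': 0.0931}
[[ 0.966  0.259 -0.   ]
 [ 0.259 -0.966  0.002]
 [ 0.    -0.002 -1.   ]]
[[503.0, 0.0, 316.6], [0.0, 503.0, 196.2], [0.0, 0.0, 1.0]] [0.05361859 0.         0.         0.         0.        ] [[-0.014, 0.994, -0.109, 0.401], [-1.0, -0.012, 0.012, 0.047], [0.01, 0.109, 0.994, 1.613], [0.0, 0.0, 0.0, 1.0]]
[[520.3, 0.0, 326.0], [0.0, 520.3, 195.4], [0.0, 0.0, 1.0]] [-0.10769699  0.          0.          0.          0.        ] [[-0.959, 0.16, -0.233, 0.228], [-0.282, -0.558, 0.781, 1.109], [-0.005, 0.815, 0.58, 0.928], [0.0, 0.0, 0.0, 1.0]]
```

View pics/top0.png

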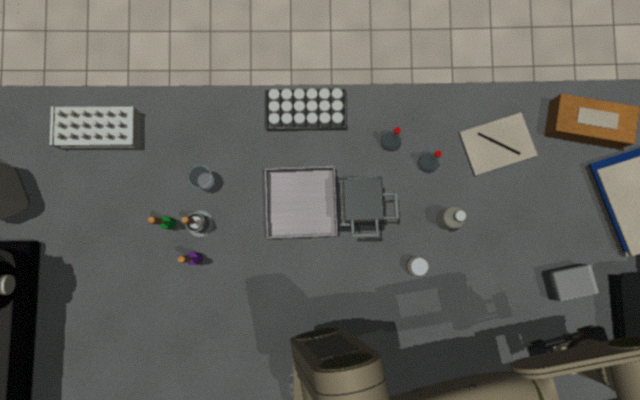

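View pics/side0.png

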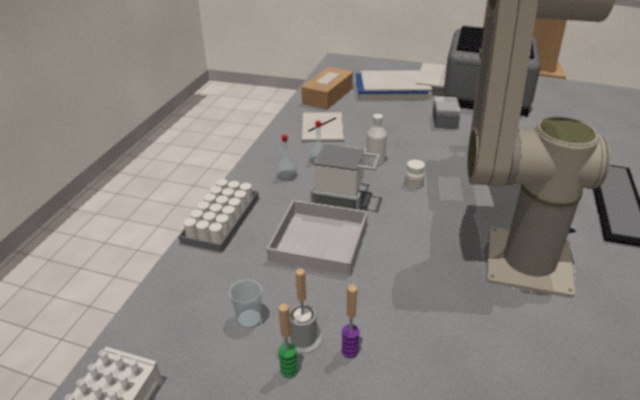

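The tub with its grey lid is at (362,198) in the top view. The tipping bar is at (397,207) on the -y side, the lid bar at (365,233) on the -x side, and the tray at (301,202). There are three brushes: green (167,222), purple (194,258), and one in the steel cup (198,222). The one in the cup has the white head and stands in the holder, so it fits the description. I'll confirm it in an enlarged crop.

```bash
python3 - <<'E'
from h import *
a=cv2.imread('pics/top0.png');b=cv2.imread('pics/side0.png')
c1=cv2.resize(a[155:275,255:415],None,fx=5,fy=5,interpolation=cv2.INTER_CUBIC)[:,:800]
cv2.imwrite('pics/c1.png',c1)
c2=cv2.resize(b[250:390,220:380],None,fx=4,fy=4,interpolation=cv2.INTER_CUBIC)
c3=cv2.resize(a[195:275,140:220],None,fx=2,fy=7)[:0]
cv2.imwrite('pics/c2.png',c2)
d=np.load('pics/top0.npy');P=cloud('top',d)
def rg(u0,u1,v0,v1,z0,z1):
    q=P[v0:v1,u0:u1].reshape(-1,3);q=q[(q[:,2]>z0)&(q[:,2]<z1)];return q
def rect(q):
    r=cv2.minAreaRect((q[:,:2]*1000).astype(np.float32));return r,len(q),np.median(q[:,2])
print('lid',rect(rg(335,405,170,245,.165,.2)))
print('tbar',rect(rg(386,405,185,230,.12,.16)))
print('lbar',rect(rg(345,385,224,242,.15,.2)))
print('tray',rect(rg(255,342,160,245,.04,.065)))
print('cupbrush',[ (z,rg(178,215,205,240,z,z+.02).mean(0).round(4).tolist()) for z in (.06,.08,.16,.18,.19) if len(rg(178,215,205,240,z,z+.02))])
for n,u0,u1,v0,v1 in (('flA',375,405,120,155),('flB',415,445,145,175),('wash',438,470,200,232),('jar',403,433,252,280),('beak',185,220,160,195)):
    q=rg(u0,u1,v0,v1,.03,.3);print(n,q.mean(0).round(3),q[:,2].max().round(3),q.min(0).round(3),q.max(0).round(3))
E
```

```text
lid (((526.7808227539062, -104.22767639160156), (174.25985717773438, 110.17533874511719), 1.6435736417770386), 1795, np.float64(0.17270327515324801))
tbar (((531.8780517578125, -191.44781494140625), (36.47196960449219, 81.00328826904297), 87.93319702148438), 156, np.float64(0.14573684525366515))
lbar (((458.3656005859375, -105.74319458007812), (78.07102966308594, 37.23565673828125), 89.1504898071289), 169, np.float64(0.17323968679877466))
tray (((556.3843994140625, 72.65666198730469), (221.0357666015625, 232.65652465820312), 1.473652958869934), 492, np.float64(0.049286755741074106))
cupbrush [(0.06, [0.4939, 0.3928, 0.0734]), (0.08, [0.4908, 0.3949, 0.0826]), (0.16, [0.4942, 0.3906, 0.1702]), (0.18, [0.492, 0.3923, 0.1917]), (0.19, [0.4948, 0.3967, 0.2027])]
flA [ 0.749 -0.206  0.071] 0.155 [ 0.723 -0.24   0.03 ] [ 0.784 -0.18   0.155]
flB [ 0.678 -0.323  0.073] 0.156 [ 0.653 -0.359  0.031] [ 0.714 -0.295  0.156]
wash [ 0.495 -0.371  0.114] 0.178 [ 0.465 -0.411  0.03 ] [ 0.53  -0.347  0.178]
jar [ 0.353 -0.272  0.068] 0.085 [ 0.325 -0.303  0.031] [ 0.38  -0.247  0.085]
beak [0.636 0.389 0.071] 0.104 [0.596 0.348 0.03 ] [0.667 0.419 0.104]
```

View pics/c1.png

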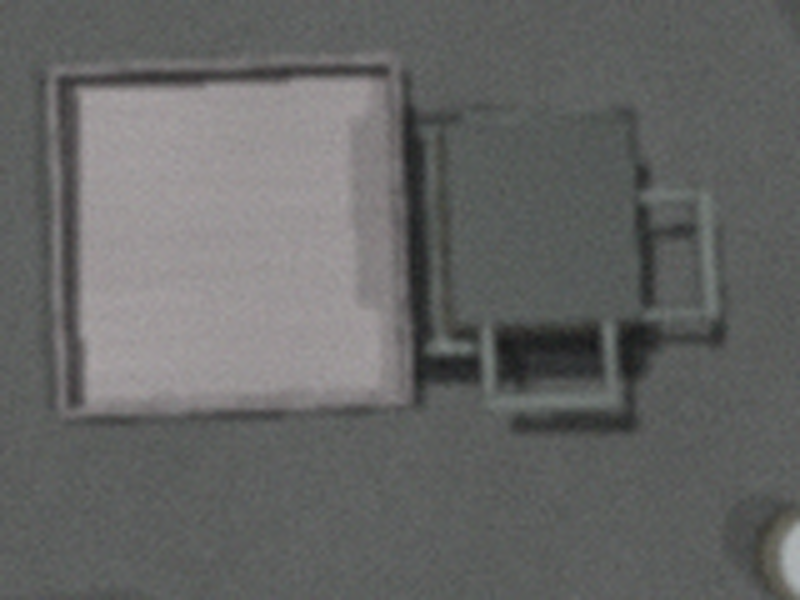

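View pics/c2.png

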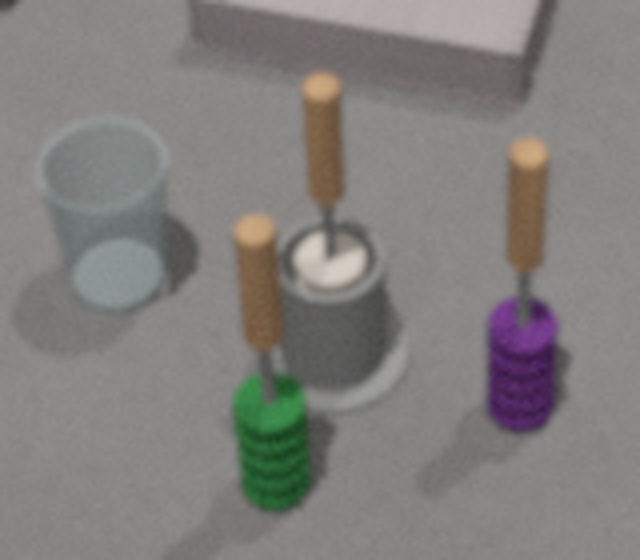

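Views so far (4): c1 puts the lid bar at top pixel (365.6,235.6) and the tipping bar at (396.8,206.6). c2 shows that the brush standing in the steel cup (c2 crop (330,200)) has the white head, while the green and purple ones stand free. So the cup brush is the target. First move: rise and turn the jaws along the tub's x.

```bash
python3 -m pendant '[{"translation":[0,0,-12],"twist":[0,0,-0.134],"grip":0},{"translation":[0,0,-12],"twist":[0,0,-0.134],"grip":0},{"translation":[0,0,-12],"twist":[0,0,-0.134],"grip":-0.3},{"translation":[0,0,-12],"twist":[0,0,-0.134],"grip":-0.3},{"translation":[0,0,-12],"twist":[0,0,-0.134],"grip":-0.3},{"translation":[0,0,-12],"twist":[0,0,-0.134],"grip":-0.3},{"translation":[0,0,-12],"twist":[0,0,-0.134],"grip":-0.3},{"translation":[0,0,-12],"twist":[0,0,-0.134],"grip":-0.3},{"translation":[0,0,0],"twist":[0,0,-0.134],"grip":-0.3},{"translation":[0,0,0],"twist":[0,0,-0.134],"grip":-0.3}]'
python3 - <<'E'
from h import *
s,r=st(); print((r.T@(np.array([.446,-.1065,.25])-s['tool_pos'])*1000).round(1))
E
```

```text
t: 1.1
tool_pos: [0.1547, -0.5763, 0.3105]
orientation: [-2.12, -2.303, -0.014]
force: [0.3, 0.7, -1.2]
opening: 0.0326
{'t': 1.1, 'q': [-1.3944, 0.1172, 1.337, 0.0, 1.7018, -1.477], 'tool_pos': [0.1547, -0.5763, 0.3105], 'orientation': [-2.12, -2.3029, -0.0137], 'force': [0.2748, 0.7237, -1.2125], 'opening': 0.0326}
[[-0.083  0.997 -0.002]
 [ 0.996  0.083  0.014]
 [ 0.014 -0.001 -1.   ]]
[443.3 329.1  66.4]
```

```bash
python3 -m pendant '[{"translation":[44,30,0],"twist":[0,-0.014,0.055],"grip":-0.3},{"translation":[46,30,0],"twist":[0,0,0],"grip":-0.3},{"translation":[46,30,0],"twist":[0,0,0],"grip":-0.3},{"translation":[46,30,0],"twist":[0,0,0],"grip":-0.3},{"translation":[46,30,0],"twist":[0,0,0],"grip":-0.3},{"translation":[46,30,0],"twist":[0,0,0],"grip":-0.3},{"translation":[46,30,0],"twist":[0,0,0],"grip":-0.3},{"translation":[46,30,0],"twist":[0,0,0],"grip":-0.3},{"translation":[46,30,0],"twist":[0,0,0],"grip":-0.3},{"translation":[46,30,0],"twist":[0,0,0],"grip":-0.3}]'
python3 - <<'E'
from h import *
s,r=st(); print((r.T@(np.array([.446,-.1065,.15])-s['tool_pos'])*1000).round(1))
E
```

```text
t: 2.1
tool_pos: [0.4101, -0.1445, 0.3046]
orientation: [-2.184, -2.24, -0.006]
force: [0.7, -0.4, 0.8]
opening: 0.0324
{'t': 2.1, 'q': [-0.4635, -0.3341, 1.7668, 0.0078, 1.7198, -0.4877], 'tool_pos': [0.4101, -0.1445, 0.3046], 'orientation': [-2.1843, -2.2403, -0.0064], 'force': [0.684, -0.376, 0.7895], 'opening': 0.0324}
[[-0.025  1.    -0.006]
 [ 1.     0.025  0.012]
 [ 0.012 -0.006 -1.   ]]
[ 35.2  37.7 154.8]
```

```bash
python3 -m pendant '[{"translation":[12,13,5],"twist":[0.006,-0.012,0],"grip":-0.3},{"translation":[12,13,20],"twist":[0,0,0],"grip":-0.3},{"translation":[11,12,20],"twist":[0,0,0],"grip":-0.3},{"translation":[0,0,20],"twist":[0,0,0],"grip":-0.3},{"translation":[0,0,20],"twist":[0,0,0],"grip":-0.3},{"translation":[0,0,10],"twist":[0,0,0],"grip":-0.3},{"translation":[0,0,0],"twist":[0,0,0],"grip":-0.3},{"translation":[0,0,0],"twist":[0,0,0],"grip":-0.3},{"translation":[0,0,0],"twist":[0,0,0],"grip":-0.3},{"translation":[0,0,0],"twist":[0,0,0],"grip":-0.3}]'
python3 - <<'E'
from h import *
s,r=st(); print((r.T@(np.array([.446,-.1065,.15])-s['tool_pos'])*1000).round(1))
snap('top','top1'); im,_=snap('side','side1')
a=cv2.resize(cv2.imread('pics/top1.png')[155:275,300:440],None,fx=4,fy=4);b=cv2.resize(im[100:220,280:400,::-1],None,fx=2,fy=4)
cv2.imwrite('pics/m1.png',np.hstack([a,b]))
E
```

```text
t: 3.1
tool_pos: [0.4496, -0.0996, 0.2069]
orientation: [-2.176, -2.255, 0.012]
force: [-0.7, -0.3, 0.2]
opening: 0.0327
{'t': 3.1, 'q': [-0.3266, -0.2389, 1.8655, -0.0033, 1.5254, -0.3623], 'tool_pos': [0.4496, -0.0996, 0.2069], 'orientation': [-2.1758, -2.2551, 0.0117], 'force': [-0.7423, -0.3473, 0.1963], 'opening': 0.0327}
[[-0.036  0.999 -0.011]
 [ 0.999  0.036  0.   ]
 [ 0.001 -0.011 -1.   ]]
[-6.8 -3.3 57. ]
```

View pics/m1.png

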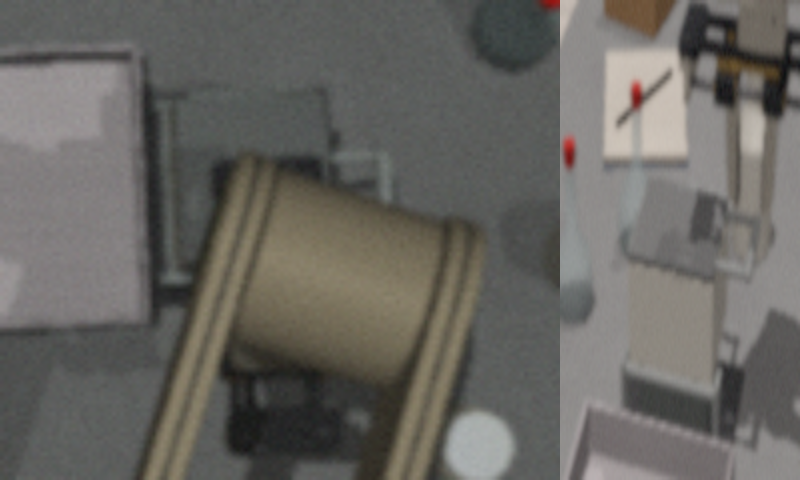

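View 5: the side half shows the fingers straddling the lid bar from above. Next I lower the gripper and pinch the bar lightly.

```bash
python3 -m pendant '[{"translation":[-6,-3,12],"twist":[-0.011,0,0],"grip":-0.3},{"translation":[0,0,15],"twist":[0,0,0],"grip":-0.3},{"translation":[0,0,15],"twist":[0,0,0],"grip":-0.3},{"translation":[0,0,12],"twist":[0,0,0],"grip":-0.3},{"translation":[0,0,4],"twist":[0,0,0],"grip":-0.3},{"translation":[0,0,0],"twist":[0,0,0],"grip":-1},{"translation":[0,0,0],"twist":[0,0,0],"grip":-1},{"translation":[0,0,0],"twist":[0,0,0],"grip":-1},{"translation":[0,0,0],"twist":[0,0,0],"grip":-1},{"translation":[0,0,0],"twist":[0,0,0],"grip":-1}]' 15
python3 -c "
from h import *
st()"
```

```text
t: 4.2
tool_pos: [0.4462, -0.106, 0.1482]
orientation: [-2.182, -2.259, 0.002]
force: [1.4, -0.2, -1.2]
opening: 0.0114
{'t': 4.2, 'q': [-0.3443, -0.216, 1.9543, -0.001, 1.4046, -0.3791], 'tool_pos': [0.4462, -0.106, 0.1482], 'orientation': [-2.1818, -2.2593, 0.0022], 'force': [1.416, -0.2383, -1.157], 'opening': 0.0114}
[[-0.035  0.999 -0.002]
 [ 0.999  0.035 -0.   ]
 [-0.    -0.002 -1.   ]]
```

```bash
python3 -m pendant '[{"translation":[0,1,-16],"twist":[0,0,0],"grip":-1},{"translation":[0,3,-16],"twist":[0,0,0],"grip":-1},{"translation":[0,4,-16],"twist":[0,0,0],"grip":-1},{"translation":[0,6,-15],"twist":[0,0,0],"grip":-1},{"translation":[0,8,-15],"twist":[0,0,0],"grip":-1},{"translation":[0,9,-14],"twist":[0,0,0],"grip":-1},{"translation":[0,10,-13],"twist":[0,0,0],"grip":-1},{"translation":[0,11,-12],"twist":[0,0,0],"grip":-1},{"translation":[0,12,-11],"twist":[0,0,0],"grip":-1},{"translation":[0,13,-9],"twist":[0,0,0],"grip":-1}]'
cat >> h.py <<'E'
def lid(rem):
    s,r=st(); p=s['tool_pos']-r[:,2]*.019; hx,hz=.610,.166
    ps=np.arctan2(p[2]-hz,hx-p[0]); print('psi',ps,'r',np.hypot(p[2]-hz,hx-p[0]))
    for a in np.linspace(ps,rem,11)[1:]:
        q=np.array([hx-.164*np.cos(a),p[1]+.0,hz+.164*np.sin(a)]); print((r.T@(q-p)*1000).round(1)); p=q
E
python3 -c "
from h import *
lid(2.1)"
```

```text
t: 5.2
tool_pos: [0.5309, -0.1022, 0.2922]
orientation: [2.177, 2.255, 0.012]
force: [3.0, 0.1, -8.3]
opening: 0.0115
{'t': 5.2, 'q': [-0.2873, -0.0601, 1.5504, 0.0032, 1.6414, -0.3224], 'tool_pos': [0.5309, -0.1022, 0.2922], 'orientation': [2.1768, 2.2552, 0.0116], 'force': [2.9973, 0.1211, -8.2687], 'opening': 0.0115}
[[-0.035  0.999  0.01 ]
 [ 0.999  0.035  0.   ]
 [-0.     0.01  -1.   ]]
psi 1.0708408185938163 r 0.16542861857042712
[-0.6 15.9 -5.9]
[-0.6 15.9 -5.6]
[-0.6 16.4 -3.9]
[-0.6 16.7 -2.2]
[-0.6 16.9 -0.4]
[-0.6 16.8  1.3]
[-0.6 16.6  3. ]
[-0.6 16.2  4.7]
[-0.6 15.6  6.3]
[-0.5 14.9  7.9]
```

```bash
python3 -m pendant '[{"translation":[0,16,-6],"twist":[-0.01,0,0],"grip":-1},{"translation":[0,16,-5],"twist":[0,0,0],"grip":-1},{"translation":[0,16,-4],"twist":[0,0,0],"grip":-1},{"translation":[0,17,-2],"twist":[0,0,0],"grip":-1},{"translation":[0,17,0],"twist":[0,0,0],"grip":-1},{"translation":[0,17,2],"twist":[0,0,0],"grip":-1},{"translation":[0,17,3],"twist":[0,0,0],"grip":-1},{"translation":[0,16,5],"twist":[0,0,0],"grip":-1},{"translation":[0,15,6],"twist":[0,0,0],"grip":-1},{"translation":[0,12,7],"twist":[0,0,0],"grip":-1}]'
python3 -c "
from h import *
lid(2.1)" | grep -v '\[ *-\?0\|\] *$' ; python3 -c "
from h import *
st()"
```

```text
t: 6.2
tool_pos: [0.6965, -0.098, 0.2932]
orientation: [2.174, 2.248, 0.016]
force: [-1.4, -0.2, -1.0]
opening: 0.0112
psi 2.1033234243205925 r 0.1697426144706855
{'t': 6.2, 'q': [-0.2132, 0.3829, 1.0588, 0.0012, 1.6818, -0.2465], 'tool_pos': [0.6965, -0.098, 0.2932], 'orientation': [2.1737, 2.2476, 0.0165], 'force': [-1.3627, -0.2459, -0.9702], 'opening': 0.0112}
[[-0.033  0.999  0.018]
 [ 0.999  0.033 -0.003]
 [-0.003  0.018 -1.   ]]
```

```bash
python3 -m pendant '[{"translation":[0,0,0],"twist":[0,0,0],"grip":-0.3},{"translation":[0,0,0],"twist":[0,0,0],"grip":-0.3},{"translation":[0,0,0],"twist":[0,0,0],"grip":-0.3},{"translation":[0,0,-15],"twist":[0,0,0],"grip":-0.3},{"translation":[0,0,-25],"twist":[0,0,0],"grip":-0.3},{"translation":[0,0,-25],"twist":[0,0,0],"grip":-0.3},{"translation":[0,0,-15],"twist":[-0.018,0,0],"grip":-0.3},{"translation":[0,-15,0],"twist":[0,0,0],"grip":-0.3},{"translation":[0,-30,0],"twist":[0,0,0],"grip":-0.3},{"translation":[0,-40,0],"twist":[0,0,0],"grip":-0.3}]'
python3 -m pendant '[{"translation":[0,-40,0],"twist":[0,0,0.15],"grip":-0.3},{"translation":[0,0,0],"twist":[0,0,0.15],"grip":-0.3},{"translation":[0,0,0],"twist":[0,0,0.15],"grip":-0.3},{"translation":[0,0,0],"twist":[0,0,0.15],"grip":-0.3},{"translation":[0,0,0],"twist":[0,0,0.15],"grip":-0.3},{"translation":[0,0,0],"twist":[0,0,0.15],"grip":-0.3},{"translation":[0,0,0],"twist":[0,0,0.15],"grip":-0.3},{"translation":[0,0,0],"twist":[0,0,0.15],"grip":-0.3},{"translation":[0,0,0],"twist":[0,0,0.15],"grip":-0.3},{"translation":[0,0,0],"twist":[0,0,0.15],"grip":-0.3}]'
python3 - <<'E'
from h import *
s,r=st(); print((r.T@(np.array([.532,-.2035,.123])-s['tool_pos'])*1000).round(1))
snap('side','side2');_,d=snap('top','top2');P=cloud('top',d)
q=P[150:250,340:400].reshape(-1,3);q=q[(q[:,2]>.17)&(q[:,2]<.4)&(q[:,0]>.6)];print(len(q),q.min(0),q.max(0))
E
```

```text
t: 7.2
tool_pos: [0.6108, -0.0998, 0.3819]
orientation: [2.155, 2.233, 0.051]
force: [-0.5, -0.6, 0.9]
opening: 0.0325
t: 8.2
tool_pos: [0.5625, -0.1007, 0.3945]
orientation: [3.124, 0.157, 0.12]
force: [-0.5, 0.1, -0.2]
opening: 0.0324
{'t': 8.2, 'q': [-0.2757, -0.0286, 1.3374, 0.0135, 1.7565, 1.1979], 'tool_pos': [0.5625, -0.1007, 0.3945], 'orientation': [3.1236, 0.1566, 0.1195], 'force': [-0.5212, 0.0564, -0.2423], 'opening': 0.0324}
[[ 0.992  0.099  0.077]
 [ 0.1   -0.995 -0.008]
 [ 0.076  0.016 -0.997]]
[-61.1  95.  269.2]
276 [ 0.60503019 -0.08600973  0.17016755] [ 0.67500341 -0.04545445  0.27497041]
```

View pics/side2.png

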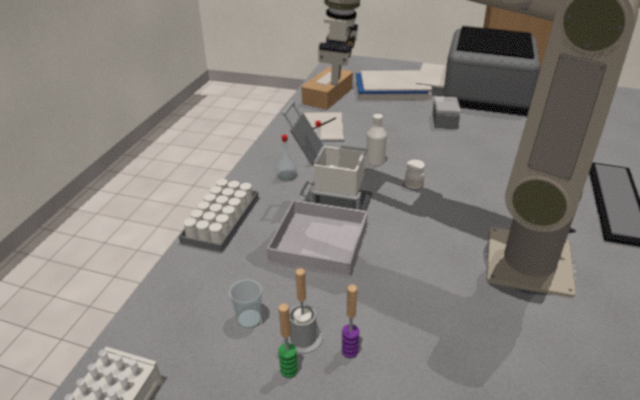

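View 6: the lid rests fully back at (303,130) and the open tub is at (340,170). Next I correct the tilt and yaw and go above the tipping bar.

```bash
python3 -m pendant '[{"translation":[0,0,0],"twist":[0.016,-0.076,0.072],"grip":-0.3},{"translation":[-5,17,0],"twist":[0,0,0],"grip":-0.3},{"translation":[-7,22,15],"twist":[0,0,0],"grip":-0.3},{"translation":[-7,22,25],"twist":[0,0,0],"grip":-0.3},{"translation":[-7,22,30],"twist":[0,0,0],"grip":-0.3},{"translation":[-6,19,30],"twist":[0,0,0],"grip":-0.3},{"translation":[0,0,30],"twist":[0,0,0],"grip":-0.3},{"translation":[0,0,30],"twist":[0,0,0],"grip":-0.3},{"translation":[0,0,20],"twist":[0,0,0],"grip":-0.3},{"translation":[0,0,10],"twist":[0,0,0],"grip":-0.3}]'
python3 - <<'E'
from h import *
s,r=st(); print((r.T@(np.array([.532,-.2035,.123])-s['tool_pos'])*1000).round(1))
d=robot.read_camera('top')[1];P=cloud('top',d)
q=P[170:245,386:405].reshape(-1,3);q=q[(q[:,2]>.12)&(q[:,2]<.152)];print(len(q),q.min(0),q.max(0))
E
```

```text
t: 9.3
tool_pos: [0.5361, -0.2083, 0.206]
orientation: [3.136, 0.13, 0.023]
force: [0.3, -0.3, 1.2]
opening: 0.0329
{'t': 9.3, 'q': [-0.4629, 0.0551, 1.5913, 0.0048, 1.4813, 1.0246], 'tool_pos': [0.5361, -0.2083, 0.206], 'orientation': [3.1363, 0.13, 0.0227], 'force': [0.2607, -0.3255, 1.2439], 'opening': 0.0329}
[[ 0.996  0.083  0.015]
 [ 0.083 -0.997 -0.002]
 [ 0.014  0.003 -1.   ]]
[-4.9 -5.4 82.9]
4 [ 0.56251007 -0.18318639  0.14414979] [ 0.56290842 -0.17419109  0.14743321]
```

```bash
python3 -m pendant '[{"translation":[-3,-3,15],"twist":[0,-0.014,0.04],"grip":-0.3},{"translation":[-2,-2,20],"twist":[0,0,0.02],"grip":-0.3},{"translation":[0,0,20],"twist":[0,0,0],"grip":-0.3},{"translation":[0,0,20],"twist":[0,0,0],"grip":-0.3},{"translation":[0,0,8],"twist":[0,0,0],"grip":-0.3},{"translation":[0,0,0],"twist":[0,0,0],"grip":-1},{"translation":[0,0,0],"twist":[0,0,0],"grip":-1},{"translation":[0,0,0],"twist":[0,0,0],"grip":-1},{"translation":[0,0,0],"twist":[0,0,0],"grip":-1},{"translation":[0,0,0],"twist":[0,0,0],"grip":-1}]' 15
cat >> h.py <<'E'
def tub(end,n):
    s,r=st(); p=s['tool_pos']-r[:,2]*.019; hy,hz=-.0489,.075
    a0=np.arctan2(p[2]-hz,p[1]-hy); print('tip',np.pi-.4104-a0,'r',np.hypot(p[2]-hz,p[1]-hy))
    for a in np.linspace(a0,np.pi-.4104-end,n+1)[1:]:
        q=np.array([p[0],hy+.168*np.cos(a),hz+.168*np.sin(a)]); print((r.T@(q-p)*1000).round(1).tolist()); p=q
E
python3 -c "
from h import *
tub(1.88,20)"
```

```text
t: 10.35
tool_pos: [0.5363, -0.2035, 0.1314]
orientation: [3.135, 0.059, 0.02]
force: [-1.2, -0.5, -3.4]
opening: 0.0117
{'t': 10.35, 'q': [-0.4525, 0.1029, 1.6794, 0.0008, 1.3455, 1.0805], 'tool_pos': [0.5363, -0.2035, 0.1314], 'orientation': [3.1354, 0.059, 0.0198], 'force': [-1.1574, -0.5102, -3.3604], 'opening': 0.0117}
[[ 0.999  0.038  0.013]
 [ 0.038 -0.999 -0.005]
 [ 0.013  0.006 -1.   ]]
tip 0.043913524822261074 r 0.171887644630323
[0.6, -10.8, -11.9]
[0.5, -8.5, -12.8]
[0.5, -9.7, -12.0]
[0.5, -10.7, -11.1]
[0.6, -11.7, -10.0]
[0.6, -12.6, -8.9]
[0.6, -13.3, -7.7]
[0.6, -14.0, -6.5]
[0.6, -14.5, -5.2]
[0.6, -14.9, -3.8]
[0.6, -15.2, -2.4]
[0.6, -15.4, -1.0]
[0.6, -15.4, 0.4]
[0.6, -15.3, 1.8]
[0.5, -15.1, 3.2]
[0.5, -14.7, 4.6]
[0.5, -14.2, 5.9]
[0.4, -13.6, 7.2]
[0.4, -12.9, 8.4]
[0.3, -12.1, 9.6]
```

```bash
python3 -m pendant '[{"translation":[0,0,0],"twist":[0,0,0],"grip":-0.4},{"translation":[0,0,0],"twist":[0,-0.013,0.01],"grip":-0.4},{"translation":[0,0,5],"twist":[0,0,0],"grip":-0.4},{"translation":[0,0,5],"twist":[0,0,0],"grip":-0.4},{"translation":[0,0,1],"twist":[0,0,0],"grip":-0.4},{"translation":[0,0,0],"twist":[0,0,0],"grip":-1},{"translation":[0,0,0],"twist":[0,0,0],"grip":-1},{"translation":[0,0,0],"twist":[0,0,0],"grip":-1},{"translation":[0,0,0],"twist":[0,0,0],"grip":-1},{"translation":[0,0,0],"twist":[0,0,0],"grip":-1}]' 20
python3 -m pendant '[{"translation":[0,-7,-13],"twist":[0,0,0],"grip":-1},{"translation":[0,-8,-13],"twist":[0,0,0],"grip":-1},{"translation":[0,-10,-12],"twist":[0,0,0],"grip":-1},{"translation":[0,-11,-11],"twist":[0,0,0],"grip":-1},{"translation":[0,-12,-10],"twist":[0,0,0],"grip":-1},{"translation":[0,-13,-9],"twist":[0,0,0],"grip":-1},{"translation":[0,-13,-8],"twist":[0,0,0],"grip":-1},{"translation":[0,-14,-7],"twist":[0,0,0],"grip":-1},{"translation":[0,-14,-5],"twist":[0,0,0],"grip":-1},{"translation":[0,-15,-4],"twist":[0,0,0],"grip":-1}]'
python3 -c "
from h import *
tub(1.9,11)"
```

```text
t: 11.35
tool_pos: [0.5382, -0.2038, 0.1224]
orientation: [3.135, 0.042, 0.004]
force: [0.1, 0.1, -0.7]
opening: 0.011
t: 12.35
tool_pos: [0.536, -0.0904, 0.2227]
orientation: [3.116, 0.03, 0.017]
force: [-1.5, -3.8, 3.2]
opening: 0.0114
{'t': 12.35, 'q': [-0.2465, -0.0391, 1.6557, -0.0214, 1.5083, 1.3061], 'tool_pos': [0.536, -0.0904, 0.2227], 'orientation': [3.1165, 0.0301, 0.0167], 'force': [-1.473, -3.7676, 3.2128], 'opening': 0.0114}
[[ 1.     0.019  0.011]
 [ 0.019 -1.    -0.025]
 [ 0.01   0.025 -1.   ]]
tip 0.919105351093664 r 0.17168806067167763
[0.3, -15.6, 0.3]
[0.3, -14.8, -2.0]
[0.3, -15.0, -0.6]
[0.3, -15.0, 0.7]
[0.3, -14.8, 2.0]
[0.2, -14.6, 3.3]
[0.2, -14.2, 4.6]
[0.2, -13.8, 5.9]
[0.2, -13.2, 7.1]
[0.2, -12.5, 8.2]
[0.1, -11.7, 9.3]
```

```bash
python3 -m pendant '[{"translation":[0,-15,0],"twist":[0.02,0,0],"grip":-1},{"translation":[0,-15,-1],"twist":[0,0,0],"grip":-1},{"translation":[0,-15,0],"twist":[0,0,0],"grip":-1},{"translation":[0,-15,1],"twist":[0,0,0],"grip":-1},{"translation":[0,-15,2],"twist":[0,0,0],"grip":-1},{"translation":[0,-15,3],"twist":[0,0,0],"grip":-1},{"translation":[0,-14,4],"twist":[0,0,0],"grip":-1},{"translation":[0,-14,6],"twist":[0,0,0],"grip":-1},{"translation":[0,-13,7],"twist":[0,0,0],"grip":-1},{"translation":[0,-12,8],"twist":[0,0,0],"grip":-1}]'
python3 - <<'E'
from h import *
tub(1.9,3)
snap('side','side3')
E
```

```text
t: 13.35
tool_pos: [0.5325, 0.0659, 0.1858]
orientation: [3.135, 0.036, 0.016]
force: [9.3, -10.4, -12.3]
opening: 0.0115
{'t': 13.35, 'q': [0.0321, -0.0337, 1.7177, -0.0064, 1.4474, 1.5808], 'tool_pos': [0.5325, 0.0659, 0.1858], 'orientation': [3.1352, 0.0359, 0.0162], 'force': [9.3428, -10.3989, -12.3089], 'opening': 0.0115}
[[ 1.     0.023  0.01 ]
 [ 0.023 -1.    -0.006]
 [ 0.01   0.006 -1.   ]]
tip 1.8850506760112071 r 0.1734144199012592
[-0.1, 2.9, 4.6]
[0.0, -0.6, 0.6]
[0.0, -0.6, 0.6]
```

View pics/side3.png

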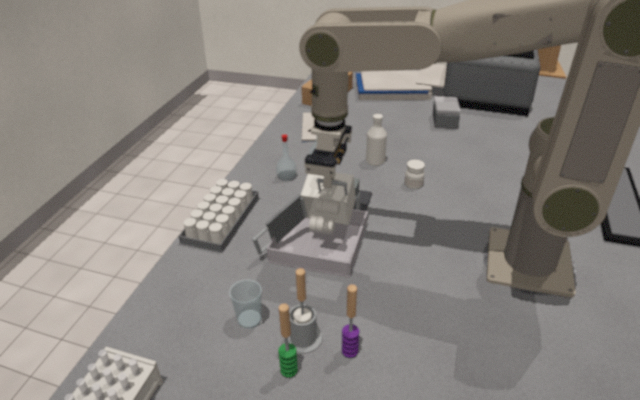

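View 7: the tub is tipped over and both bottles are at its mouth at (322,222), just rolling out. I'll hold here for a second.

```bash
python3 -m pendant '[{"translation":[0,0,1],"twist":[0,0,0],"grip":-1},{"translation":[0,0,0],"twist":[0,0,0],"grip":-1},{"translation":[0,0,0],"twist":[0,0,0],"grip":-1},{"translation":[0,0,0],"twist":[0,0,0],"grip":-1},{"translation":[0,0,0],"twist":[0,0,0],"grip":-1},{"translation":[0,0,0],"twist":[0,0,0],"grip":-1},{"translation":[0,0,0],"twist":[0,0,0],"grip":-1},{"translation":[0,0,0],"twist":[0,0,0],"grip":-1},{"translation":[0,0,0],"twist":[0,0,0],"grip":-1},{"translation":[0,0,0],"twist":[0,0,0],"grip":-1}]'
python3 - <<'E'
from h import *
tub(1.9,1)
im,_=snap('side','side4'); cv2.imwrite('pics/c4.png',cv2.resize(im[150:290,230:400,::-1],None,fx=4,fy=4))
E
```

```text
t: 14.4
tool_pos: [0.5318, 0.0657, 0.1844]
orientation: [3.118, 0.035, 0.018]
force: [0.9, -7.1, 3.0]
opening: 0.0111
{'t': 14.4, 'q': [0.0443, -0.0333, 1.7202, -0.0243, 1.4441, 1.5953], 'tool_pos': [0.5318, 0.0657, 0.1844], 'orientation': [3.1176, 0.0354, 0.0177], 'force': [0.8969, -7.0862, 2.9996], 'opening': 0.0111}
[[ 1.     0.023  0.012]
 [ 0.023 -0.999 -0.024]
 [ 0.011  0.024 -1.   ]]
tip 1.8912416952625992 r 0.17240628350523365
[-0.1, 1.7, 4.3]
```

View pics/c4.png

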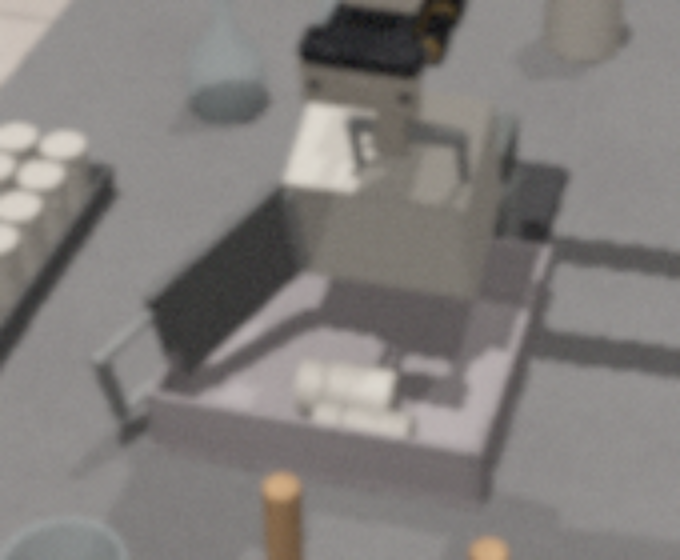

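View 8: both bottles lie in the tray at its far wall, crop (350,385) and (360,418). The tub is tipped over with the lid still open. Now I swing the tub back.

```bash
python3 -m pendant '[{"translation":[0,11,-9],"twist":[0.02,0,0],"grip":-1},{"translation":[0,13,-8],"twist":[0,0,0],"grip":-1},{"translation":[0,13,-7],"twist":[0,0,0],"grip":-1},{"translation":[0,14,-6],"twist":[0,0,0],"grip":-1},{"translation":[0,15,-5],"twist":[0,0,0],"grip":-1},{"translation":[0,15,-3],"twist":[0,0,0],"grip":-1},{"translation":[0,15,-2],"twist":[0,0,0],"grip":-1},{"translation":[0,15,0],"twist":[0,0,0],"grip":-1},{"translation":[0,15,1],"twist":[0,0,0],"grip":-1},{"translation":[0,15,2],"twist":[0,0,0],"grip":-1}]'
python3 - <<'E'
from h import *
tub(0,11)
E
```

```text
t: 15.45
tool_pos: [0.535, -0.0462, 0.2301]
orientation: [-3.104, -0.068, -0.025]
force: [-12.5, 3.1, 18.9]
opening: 0.0113
{'t': 15.45, 'q': [-0.2097, -0.0568, 1.6597, 0.0397, 1.5314, 1.3162], 'tool_pos': [0.535, -0.0462, 0.2301], 'orientation': [-3.1039, -0.0675, -0.0252], 'force': [-12.4529, 3.0909, 18.9079], 'opening': 0.0113}
[[ 0.999  0.044  0.015]
 [ 0.043 -0.998  0.037]
 [ 0.017 -0.037 -0.999]]
tip 1.1717624704712595 r 0.1741243319561933
[-0.9, 18.2, 6.2]
[-0.8, 17.8, 2.0]
[-0.8, 17.4, 3.9]
[-0.8, 16.9, 5.7]
[-0.8, 16.2, 7.5]
[-0.8, 15.3, 9.2]
[-0.8, 14.3, 10.7]
[-0.8, 13.1, 12.2]
[-0.7, 11.7, 13.5]
[-0.7, 10.2, 14.7]
[-0.6, 8.6, 15.7]
```

```bash
python3 -m pendant '[{"translation":[0,15,0],"twist":[-0.03,0,0],"grip":-1},{"translation":[0,16,2],"twist":[0,0,0],"grip":-1},{"translation":[0,16,3],"twist":[0,0,0],"grip":-1},{"translation":[0,15,5],"twist":[0,0,0],"grip":-1},{"translation":[0,15,7],"twist":[0,0,0],"grip":-1},{"translation":[0,14,8],"twist":[0,0,0],"grip":-1},{"translation":[0,14,9],"twist":[0,0,0],"grip":-1},{"translation":[0,13,11],"twist":[0,0,0],"grip":-1},{"translation":[0,11,12],"twist":[0,0,0],"grip":-1},{"translation":[0,10,12],"twist":[0,0,0],"grip":-1}]'
python3 - <<'E'
from h import *
tub(0,4)
E
```

```text
t: 16.45
tool_pos: [0.5381, -0.1821, 0.1608]
orientation: [-3.131, -0.073, -0.013]
force: [-3.5, -1.1, 2.4]
opening: 0.0118
{'t': 16.45, 'q': [-0.4248, 0.0743, 1.6545, 0.0124, 1.4098, 1.0974], 'tool_pos': [0.5381, -0.1821, 0.1608], 'orientation': [-3.131, -0.0731, -0.0126], 'force': [-3.5384, -1.147, 2.3756], 'opening': 0.0118}
[[ 0.999  0.047  0.008]
 [ 0.047 -0.999  0.01 ]
 [ 0.008 -0.01  -1.   ]]
tip 0.2556131100246901 r 0.16967997592003775
[-0.3, 5.1, 9.6]
[-0.3, 5.9, 9.0]
[-0.3, 5.3, 9.3]
[-0.3, 4.7, 9.7]
```

```bash
python3 -m pendant '[{"translation":[0,6,10],"twist":[0,0,0],"grip":-1},{"translation":[0,6,10],"twist":[0,0,0],"grip":-1},{"translation":[0,5,10],"twist":[0,0,0],"grip":-1},{"translation":[0,4,8],"twist":[0,0,0],"grip":-1},{"translation":[0,1,3],"twist":[0,0,0],"grip":-1},{"translation":[0,0,0],"twist":[0,0,0],"grip":-1},{"translation":[0,0,0],"twist":[0,0,0],"grip":-1},{"translation":[0,0,0],"twist":[0,0,0],"grip":-0.4},{"translation":[0,0,0],"twist":[0,0,0],"grip":-0.4},{"translation":[0,0,0],"twist":[0,0,0],"grip":-0.3}]'
python3 -m pendant '[{"translation":[0,0,-10],"twist":[0,0,0],"grip":-0.3},{"translation":[0,0,-30],"twist":[0,0,0],"grip":-0.3},{"translation":[0,0,-40],"twist":[0,0,0],"grip":-0.3},{"translation":[0,0,-40],"twist":[0,0,0],"grip":-0.3},{"translation":[0,0,-40],"twist":[0,0,0],"grip":0},{"translation":[0,-10,-20],"twist":[0,0,0],"grip":0},{"translation":[0,-30,0],"twist":[0,0,0],"grip":0},{"translation":[0,-45,0],"twist":[0,0,0],"grip":0},{"translation":[0,-45,0],"twist":[0,0,0],"grip":0},{"translation":[0,-45,0],"twist":[0,0,0],"grip":0}]'
python3 - <<'E'
from h import *
s,r=st(); print((r.T@(np.array([.4935,.3945,.30])-s['tool_pos'])*1000).round(1))
im,d=snap('side','side5');P=cloud('side',d)
cv2.imwrite('pics/c5.png',cv2.resize(im[90:330,230:400,::-1],None,fx=2.4,fy=2.4))
q=P[255:300,285:315].reshape(-1,3);q=q[(q[:,2]>.14)&(q[:,2]<.215)];print(len(q),q.mean(0))
b=q[q[:,2]>.195];print(b.mean(0),b.min(0),b.max(0))
E
```

```text
t: 17.45
tool_pos: [0.5404, -0.2008, 0.1173]
orientation: [-3.127, -0.073, -0.011]
force: [0.4, -0.2, -0.3]
opening: 0.0298
t: 18.45
tool_pos: [0.5302, -0.0257, 0.3119]
orientation: [-3.124, -0.062, -0.014]
force: [0.6, -0.3, -0.4]
opening: 0.0467
{'t': 18.45, 'q': [-0.1582, -0.0851, 1.5388, 0.0184, 1.6819, 1.3749], 'tool_pos': [0.5302, -0.0257, 0.3119], 'orientation': [-3.124, -0.0623, -0.0143], 'force': [0.584, -0.2845, -0.4465], 'opening': 0.0467}
[[ 0.999  0.04   0.009]
 [ 0.04  -0.999  0.017]
 [ 0.009 -0.017 -1.   ]]
[ -20.1 -421.1   18.8]
260 [0.49199964 0.40600051 0.17974785]
[0.49294287 0.40338334 0.20276369] [0.48388516 0.39128982 0.19521177] [0.50334635 0.41118119 0.20816363]
```

View pics/c5.png

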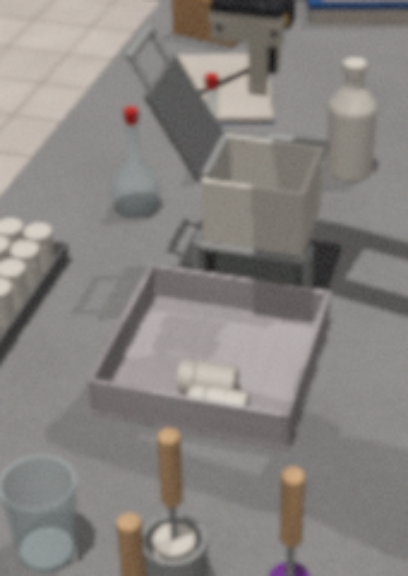

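View 9: the tub is level with the lid back, both bottles lie in the tray at crop (208,376) and (217,397), and the brush stands in its cup at crop (170,470). Moving over to the brush.

```bash
python3 -m pendant '[{"translation":[-2,-40,0],"twist":[0.017,0,0],"grip":0.1},{"translation":[-2,-47,0],"twist":[0,0,0],"grip":0.1},{"translation":[-2,-47,0],"twist":[0,0,0],"grip":0.1},{"translation":[-2,-47,0],"twist":[0,0,0],"grip":0.1},{"translation":[-2,-47,0],"twist":[0,0,0],"grip":0.1},{"translation":[-2,-47,0],"twist":[0,0,0],"grip":0.1},{"translation":[-2,-47,0],"twist":[0,0,0],"grip":0.1},{"translation":[-2,-47,0],"twist":[0,0,0],"grip":0.1},{"translation":[-2,-40,0],"twist":[0,0,0],"grip":0.1},{"translation":[0,-20,0],"twist":[0,0,0],"grip":0.1}]'
python3 - <<'E'
from h import *
s,r=st(); print((r.T@(np.array([.4935,.398,.156])-s['tool_pos'])*1000).round(1))
E
```

```text
t: 19.5
tool_pos: [0.4877, 0.4265, 0.3357]
orientation: [-3.098, -0.074, -0.023]
force: [0.2, -0.5, 0.2]
opening: 0.051
{'t': 19.5, 'q': [0.6241, 0.2059, 1.1941, 0.0265, 1.7052, 2.1513], 'tool_pos': [0.4877, 0.4265, 0.3357], 'orientation': [-3.0984, -0.0738, -0.0235], 'force': [0.241, -0.4691, 0.1719], 'opening': 0.051}
[[ 0.999  0.048  0.014]
 [ 0.047 -0.998  0.043]
 [ 0.016 -0.042 -0.999]]
[  1.6  36.2 178.4]
```

```bash
python3 -m pendant '[{"translation":[0,5,0],"twist":[-0.025,-0.010,0],"grip":0.1},{"translation":[2,10,0],"twist":[-0.02,-0.006,0],"grip":0.1},{"translation":[2,9,0],"twist":[0,0,0],"grip":0.1},{"translation":[0,4,15],"twist":[0,0,0],"grip":0.1},{"translation":[0,0,25],"twist":[0,0,0],"grip":0.1},{"translation":[0,0,25],"twist":[0,0,0],"grip":0.1},{"translation":[0,0,15],"twist":[0,0,0],"grip":0.1},{"translation":[0,0,5],"twist":[0,0,0],"grip":0.1},{"translation":[0,0,0],"twist":[0,0,0],"grip":0.1},{"translation":[0,0,0],"twist":[0,0,0],"grip":0.1}]'
python3 - <<'E'
from h import *
s,r=st(); print((r.T@(np.array([.4935,.398,.156])-s['tool_pos'])*1000).round(1))
E
```

```text
t: 20.5
tool_pos: [0.4977, 0.3879, 0.2527]
orientation: [3.135, 0.065, 0.006]
force: [0.6, -0.9, 0.2]
opening: 0.0512
{'t': 20.5, 'q': [0.5848, 0.203, 1.346, -0.0066, 1.5925, 2.114], 'tool_pos': [0.4977, 0.3879, 0.2527], 'orientation': [3.1354, 0.065, 0.0058], 'force': [0.571, -0.889, 0.1563], 'opening': 0.0512}
[[ 0.999  0.041  0.004]
 [ 0.041 -0.999 -0.005]
 [ 0.004  0.006 -1.   ]]
[ -4.1 -10.8  96.6]
```

```bash
python3 -m pendant '[{"translation":[-2,-5,5],"twist":[0,0,0],"grip":0.1},{"translation":[-2,-5,20],"twist":[0,0,0],"grip":0.1},{"translation":[0,0,25],"twist":[0,0,0],"grip":0.1},{"translation":[0,0,25],"twist":[0,0,0],"grip":0.1},{"translation":[0,0,18],"twist":[0,0,0],"grip":0.1},{"translation":[0,0,5],"twist":[0,0,0],"grip":0.1},{"translation":[0,0,0],"twist":[0,0,0],"grip":-1},{"translation":[0,0,0],"twist":[0,0,0],"grip":-1},{"translation":[0,0,0],"twist":[0,0,0],"grip":-1},{"translation":[0,0,0],"twist":[0,0,0],"grip":-1}]' 25
python3 -m pendant '[{"translation":[0,0,0],"twist":[0,0,0],"grip":-1},{"translation":[0,0,0],"twist":[0,0,0],"grip":-1},{"translation":[0,0,-10],"twist":[0,0,0],"grip":-1},{"translation":[0,0,-20],"twist":[0,0,0],"grip":-1},{"translation":[0,0,-30],"twist":[0,0,0],"grip":-1},{"translation":[0,0,-30],"twist":[0,0,0],"grip":-1},{"translation":[0,0,-30],"twist":[0,0,0],"grip":-1},{"translation":[0,0,-30],"twist":[0,0,0],"grip":-1},{"translation":[0,0,-20],"twist":[0,0,0],"grip":-1},{"translation":[0,0,-10],"twist":[0,0,0],"grip":-1}]'
python3 - <<'E'
from h import *
s,r=st(); print((r.T@(np.array([.551,-.103,.36])-s['tool_pos'])*1000).round(1))
im,d=snap('side','side6')
cv2.imwrite('pics/c6.png',cv2.resize(im[120:380,220:400,::-1],None,fx=2.2,fy=2.2))
_,d=snap('top','top6');P=cloud('top',d);q=P[160:240,180:225].reshape(-1,3);
k=cloud('side',np.load('pics/side6.npy')).reshape(-1,3);k=k[(abs(k[:,0]-.493)<.03)&(abs(k[:,1]-.395)<.04)&(k[:,2]>.09)&(k[:,2]<.3)]
for z in np.arange(.09,.3,.02):
    b=k[(k[:,2]>z)&(k[:,2]<z+.02)]
    if len(b):print(round(z,2),len(b),b.min(0).round(4),b.max(0).round(4))
E
```

```text
t: 21.5
tool_pos: [0.4979, 0.4047, 0.1633]
orientation: [-3.135, -0.069, -0.03]
force: [-0.0, 0.0, -0.4]
opening: 0.0236
t: 22.5
tool_pos: [0.4933, 0.4024, 0.3543]
orientation: [-3.135, -0.068, -0.029]
force: [-0.1, 0.1, -1.3]
opening: 0.0196
{'t': 22.5, 'q': [0.6072, 0.1998, 1.167, -0.006, 1.7561, 2.1337], 'tool_pos': [0.4933, 0.4024, 0.3543], 'orientation': [-3.1353, -0.0677, -0.0295], 'force': [-0.0788, 0.0669, -1.3149], 'opening': 0.0196}
[[ 0.999  0.043  0.019]
 [ 0.043 -0.999  0.006]
 [ 0.019 -0.005 -1.   ]]
[ 36.  507.4  -7.6]
0.19 92 [0.4698 0.3942 0.1979] [0.5071 0.426  0.21  ]
0.21 126 [0.4695 0.3968 0.21  ] [0.5055 0.4236 0.23  ]
0.23 136 [0.4705 0.3928 0.23  ] [0.5068 0.4238 0.2497]
0.25 267 [0.4707 0.3851 0.2502] [0.5068 0.4238 0.27  ]
0.27 74 [0.4708 0.3908 0.27  ] [0.5068 0.4219 0.2899]
0.29 16 [0.4855 0.4003 0.2907] [0.4915 0.4082 0.299 ]
```

View pics/c6.png

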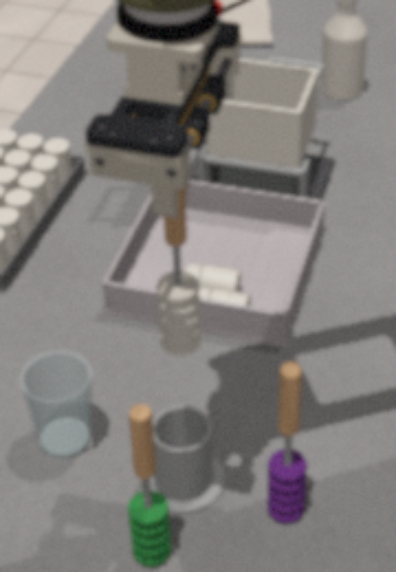

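View 10: the brush hangs upright in the gripper and clear of the cup, which now stands empty at crop (185,450); the bottles are still in the tray. Carrying it to the tub.

```bash
python3 -m pendant '[{"translation":[2,20,-5],"twist":[0,-0.015,0],"grip":-1},{"translation":[3,35,-5],"twist":[0,0,0],"grip":-1},{"translation":[4,45,0],"twist":[0,0,0],"grip":-1},{"translation":[4,46,0],"twist":[0,0,0],"grip":-1},{"translation":[4,46,0],"twist":[0,0,0],"grip":-1},{"translation":[4,46,0],"twist":[0,0,0],"grip":-1},{"translation":[4,46,0],"twist":[0,0,0],"grip":-1},{"translation":[4,46,0],"twist":[0,0,0],"grip":-1},{"translation":[4,40,0],"twist":[0,0,0],"grip":-1},{"translation":[3,30,0],"twist":[0,0,0],"grip":-1}]'
python3 - <<'E'
from h import *
s,r=st(); print((r.T@(np.array([.551,-.103,.36])-s['tool_pos'])*1000).round(1))
# cup / tub from unobstructed earlier-saved views
def fit(P,c,rad,z0,z1):
    k=P.reshape(-1,3);k=k[(np.hypot(k[:,0]-c[0],k[:,1]-c[1])<rad)&(k[:,2]>z0)&(k[:,2]<z1)]
    e=cv2.minEnclosingCircle((k[:,:2]*1000).astype(np.float32)); return e,len(k)
print(fit(cloud('side',np.load('pics/side6.npy')),(.493,.394),.045,.07,.09), fit(cloud('top',np.load('pics/top0.npy')),(.493,.394),.045,.07,.09))
k=cloud('side',np.load('pics/side5.npy')).reshape(-1,3);k=k[(abs(k[:,0]-.55)<.09)&(abs(k[:,1]+.104)<.075)&(k[:,2]>.155)&(k[:,2]<.18)]
print(cv2.minAreaRect((k[:,:2]*1000).astype(np.float32)),k[:,2].max())
E
```

```text
t: 23.6
tool_pos: [0.5426, -0.0065, 0.3427]
orientation: [-3.139, -0.082, 0.033]
force: [0.5, 0.7, -0.6]
opening: 0.0193
{'t': 23.6, 'q': [-0.1054, -0.0205, 1.4212, -0.0015, 1.7621, 1.4132], 'tool_pos': [0.5426, -0.0065, 0.3427], 'orientation': [-3.139, -0.0815, 0.0333], 'force': [0.5371, 0.6545, -0.6141], 'opening': 0.0193}
[[ 0.998  0.052 -0.021]
 [ 0.052 -0.999  0.001]
 [-0.021 -0.002 -1.   ]]
[  3.   96.8 -17.5]
(((493.9462890625, 400.84197998046875), 32.12433624267578), 254) (((494.0614318847656, 399.85858154296875), 29.83489990234375), 172)
((555.342529296875, -102.5782241821289), (135.11135864257812, 120.04591369628906), 1.6397403478622437) 0.17981194352793095
```

```bash
python3 -m pendant '[{"translation":[0,10,-20],"twist":[0,0.02,0],"grip":-1},{"translation":[1,25,0],"twist":[0,0,0],"grip":-1},{"translation":[1,30,0],"twist":[0,0,0],"grip":-1},{"translation":[1,22,0],"twist":[0,0,0],"grip":-1},{"translation":[0,9,0],"twist":[0,0,0],"grip":-1},{"translation":[0,0,0],"twist":[0,0,0],"grip":-1},{"translation":[0,0,15],"twist":[0,0,0],"grip":-1},{"translation":[0,0,15],"twist":[0,0,0],"grip":-1},{"translation":[0,0,0],"twist":[0,0,0],"grip":-1},{"translation":[0,0,0],"twist":[0,0,0],"grip":-1}]'
python3 - <<'E'
from h import *
s,r=st(); print((r.T@(np.array([.551,-.103,.25])-s['tool_pos'])*1000).round(1))
im,d=snap('side','side7')
cv2.imwrite('pics/c7.png',cv2.resize(im[60:240,250:400,::-1],None,fx=3,fy=3))
E
```

```text
t: 24.6
tool_pos: [0.5492, -0.1024, 0.3292]
orientation: [-3.135, -0.08, 0.008]
force: [0.0, -0.1, -0.7]
opening: 0.0198
{'t': 24.6, 'q': [-0.2788, 0.0058, 1.4193, 0.0041, 1.7231, 1.2414], 'tool_pos': [0.5492, -0.1024, 0.3292], 'orientation': [-3.1348, -0.0804, 0.0079], 'force': [0.0349, -0.0784, -0.6685], 'opening': 0.0198}
[[ 0.999  0.051 -0.005]
 [ 0.051 -0.999  0.006]
 [-0.005 -0.006 -1.   ]]
[ 2.2  1.2 79.1]
```

View pics/c7.png

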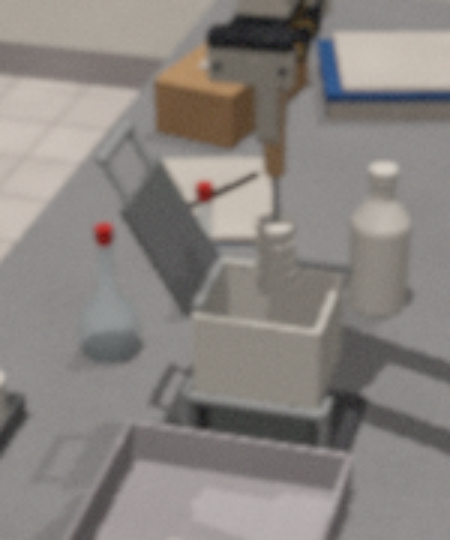

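View 11: the brush is over the tub mouth with the head entering at crop (275,260). Now scrub: first stroke.

```bash
python3 -m pendant '[{"translation":[2,1,20],"twist":[0,0,0],"grip":-1},{"translation":[0,0,25],"twist":[0,0,0],"grip":-1},{"translation":[0,0,20],"twist":[0,0,0],"grip":-1},{"translation":[0,0,12],"twist":[0,0,0],"grip":-1},{"translation":[0,0,4],"twist":[0,0,0],"grip":-1},{"translation":[0,0,0],"twist":[0,0,0],"grip":-1},{"translation":[0,0,0],"twist":[0,0,0],"grip":-1},{"translation":[0,0,0],"twist":[0,0,0],"grip":-1},{"translation":[0,0,0],"twist":[0,0,0],"grip":-1},{"translation":[0,0,0],"twist":[0,0,0],"grip":-1}]'
```

```text
t: 25.65
tool_pos: [0.5548, -0.1017, 0.2545]
orientation: [-3.138, -0.084, -0.011]
force: [-0.4, -0.1, -1.1]
opening: 0.0197
```

```bash
python3 -m pendant '[{"translation":[0,0,4],"twist":[0,0,0],"grip":-1},{"translation":[0,0,4],"twist":[0,0,0],"grip":-1},{"translation":[0,0,1],"twist":[0,0,0],"grip":-1},{"translation":[0,0,0],"twist":[0,0,0],"grip":-1},{"translation":[0,0,-15],"twist":[0,0,0],"grip":-1},{"translation":[0,0,-20],"twist":[0,0,0],"grip":-1},{"translation":[0,0,-20],"twist":[0,0,0],"grip":-1},{"translation":[0,0,-15],"twist":[0,0,0],"grip":-1},{"translation":[0,0,-5],"twist":[0,0,0],"grip":-1},{"translation":[0,0,0],"twist":[0,0,0],"grip":-1}]'
```

```text
t: 26.65
tool_pos: [0.5544, -0.1021, 0.3268]
orientation: [-3.138, -0.084, -0.013]
force: [0.3, 0.8, -0.3]
opening: 0.0198
```

```bash
python3 -m pendant '[{"translation":[-2,0,20],"twist":[0,0,0],"grip":-1},{"translation":[0,0,25],"twist":[0,0,0],"grip":-1},{"translation":[0,0,20],"twist":[0,0,0],"grip":-1},{"translation":[0,0,12],"twist":[0,0,0],"grip":-1},{"translation":[0,0,4],"twist":[0,0,0],"grip":-1},{"translation":[0,0,0],"twist":[0,0,0],"grip":-1},{"translation":[0,0,0],"twist":[0,0,0],"grip":-1},{"translation":[0,0,0],"twist":[0,0,0],"grip":-1},{"translation":[0,0,0],"twist":[0,0,0],"grip":-1},{"translation":[0,0,0],"twist":[0,0,0],"grip":-1}]'
python3 -c "
from h import *
st()"
```

```text
t: 27.65
tool_pos: [0.5539, -0.1022, 0.2444]
orientation: [-3.139, -0.084, -0.017]
force: [0.0, -0.3, -1.4]
opening: 0.0197
{'t': 27.65, 'q': [-0.2765, 0.0106, 1.5671, 0.0045, 1.5537, 1.2406], 'tool_pos': [0.5539, -0.1022, 0.2444], 'orientation': [-3.1392, -0.0842, -0.0175], 'force': [0.0229, -0.3179, -1.4007], 'opening': 0.0197}
[[ 0.998  0.054  0.011]
 [ 0.054 -0.999  0.002]
 [ 0.011 -0.001 -1.   ]]
```

```bash
python3 -m pendant '[{"translation":[0,0,-15],"twist":[0,-0.01,0],"grip":-1},{"translation":[0,0,-20],"twist":[0,0,0],"grip":-1},{"translation":[0,0,-20],"twist":[0,0,0],"grip":-1},{"translation":[0,0,-15],"twist":[0,0,0],"grip":-1},{"translation":[0,0,-5],"twist":[0,0,0],"grip":-1},{"translation":[0,0,0],"twist":[0,0,0],"grip":-1},{"translation":[0,0,0],"twist":[0,0,0],"grip":-1},{"translation":[0,0,0],"twist":[0,0,0],"grip":-1},{"translation":[0,0,0],"twist":[0,0,0],"grip":-1},{"translation":[0,0,0],"twist":[0,0,0],"grip":-1}]'
python3 -m pendant '[{"translation":[0,0,20],"twist":[0,0,0],"grip":-1},{"translation":[0,0,22],"twist":[0,0,0],"grip":-1},{"translation":[0,0,20],"twist":[0,0,0],"grip":-1},{"translation":[0,0,12],"twist":[0,0,0],"grip":-1},{"translation":[0,0,4],"twist":[0,0,0],"grip":-1},{"translation":[0,0,0],"twist":[0,0,0],"grip":-1},{"translation":[0,0,0],"twist":[0,0,0],"grip":-1},{"translation":[0,0,0],"twist":[0,0,0],"grip":-1},{"translation":[0,0,0],"twist":[0,0,0],"grip":-1},{"translation":[0,0,0],"twist":[0,0,0],"grip":-1}]'
```

```text
t: 28.65
tool_pos: [0.5531, -0.1021, 0.3205]
orientation: [-3.139, -0.084, 0.002]
force: [0.2, -0.1, -1.1]
opening: 0.0197
t: 29.65
tool_pos: [0.5539, -0.1023, 0.2417]
orientation: [-3.14, -0.084, -0.003]
force: [0.4, 0.0, -0.1]
opening: 0.0201
```

```bash
python3 -m pendant '[{"translation":[0,0,-15],"twist":[0,0,0],"grip":-1},{"translation":[0,0,-20],"twist":[0,0,0],"grip":-1},{"translation":[0,0,-20],"twist":[0,0,0],"grip":-1},{"translation":[0,0,-20],"twist":[0,0,0],"grip":-1},{"translation":[0,0,-20],"twist":[0,0,0],"grip":-1},{"translation":[0,0,-20],"twist":[0,0,0],"grip":-1},{"translation":[0,0,-15],"twist":[0,0,0],"grip":-1},{"translation":[0,0,-5],"twist":[0,0,0],"grip":-1},{"translation":[0,-10,0],"twist":[0,0,0],"grip":-1},{"translation":[-2,-30,0],"twist":[0,0,0],"grip":-1}]'
python3 -m pendant '[{"translation":[-4,-40,0],"twist":[0,0,0],"grip":-1},{"translation":[-4,-45,0],"twist":[0,0,0],"grip":-1},{"translation":[-4,-45,0],"twist":[0,0,0],"grip":-1},{"translation":[-4,-45,0],"twist":[0,0,0],"grip":-1},{"translation":[-4,-45,0],"twist":[0,0,0],"grip":-1},{"translation":[-4,-45,0],"twist":[0,0,0],"grip":-1},{"translation":[-4,-45,0],"twist":[0,0,0],"grip":-1},{"translation":[-4,-40,0],"twist":[0,0,0],"grip":-1},{"translation":[-3,-30,0],"twist":[0,0,0],"grip":-1},{"translation":[-2,-15,0],"twist":[0,0,0],"grip":-1}]'
python3 - <<'E'
from h import *
s,r=st(); print((r.T@(np.array([.495,.400,.28])-s['tool_pos'])*1000).round(1))
E
```

```text
t: 30.65
tool_pos: [0.5493, -0.0638, 0.391]
orientation: [3.139, 0.077, 0.011]
force: [-0.2, 0.3, -1.0]
opening: 0.0193
t: 31.65
tool_pos: [0.4824, 0.3497, 0.3812]
orientation: [3.138, 0.078, -0.009]
force: [0.9, -0.4, -1.1]
opening: 0.0195
{'t': 31.65, 'q': [0.5409, 0.1197, 1.2068, 0.0006, 1.8212, 2.0621], 'tool_pos': [0.4824, 0.3497, 0.3812], 'orientation': [3.1381, 0.0781, -0.0088], 'force': [0.9205, -0.4214, -1.0929], 'opening': 0.0195}
[[ 0.999  0.05  -0.006]
 [ 0.05  -0.999 -0.003]
 [-0.006  0.002 -1.   ]]
[ 15.6 -49.8 101. ]
```

```bash
python3 -m pendant '[{"translation":[4,-12,0],"twist":[0,0.006,0],"grip":-1},{"translation":[5,-15,0],"twist":[0,0,0],"grip":-1},{"translation":[4,-14,0],"twist":[0,0,0],"grip":-1},{"translation":[2,-8,10],"twist":[0,0,0],"grip":-1},{"translation":[0,0,20],"twist":[0,0,0],"grip":-1},{"translation":[0,0,25],"twist":[0,0,0],"grip":-1},{"translation":[0,0,20],"twist":[0,0,0],"grip":-1},{"translation":[0,0,10],"twist":[0,0,0],"grip":-1},{"translation":[0,0,0],"twist":[0,0,0],"grip":-1},{"translation":[0,0,0],"twist":[0,0,0],"grip":-1}]'
python3 - <<'E'
from h import *
s,r=st(); print((r.T@(np.array([.495,.400,.165])-s['tool_pos'])*1000).round(1))
_,d=snap('side','side8');K8=cloud('side',d).reshape(-1,3)
def circ(k,rad):
    # fit circle of known radius to visible side
    from scipy.optimize import least_squares
    f=lambda c:np.hypot(k[:,0]-c[0],k[:,1]-c[1])-c[2]
    return least_squares(f,[k[:,0].mean(),k[:,1].mean()-.01,rad],loss='soft_l1',f_scale=.002).x.round(4)
m=lambda c,rad,a,b:K8[(np.hypot(K8[:,0]-c[0],K8[:,1]-c[1])<rad)&(K8[:,2]>a)&(K8[:,2]<b)]
k=m((.495,.40),.035,.14,.19);print('head',len(k),k.min(0).round(4),k.max(0).round(4),circ(k,.019))
k=m((.495,.40),.045,.02,.075);print('cup',len(k),k.min(0).round(4),k.max(0).round(4),circ(k,.028))
E
```

```text
t: 32.65
tool_pos: [0.4974, 0.3974, 0.2876]
orientation: [3.134, 0.071, -0.002]
force: [0.3, 0.5, -1.0]
opening: 0.0193
{'t': 32.65, 'q': [0.5968, 0.2183, 1.2656, -0.0056, 1.6625, 2.1219], 'tool_pos': [0.4974, 0.3974, 0.2876], 'orientation': [3.1335, 0.0709, -0.0016], 'force': [0.3487, 0.5009, -0.9562], 'opening': 0.0193}
[[ 0.999  0.045 -0.001]
 [ 0.045 -0.999 -0.007]
 [-0.001  0.007 -1.   ]]
[ -2.2  -3.6 122.6]
head 320 [0.4718 0.3875 0.1403] [0.5101 0.4178 0.1899] [0.4913 0.3969 0.0176]
cup 754 [0.4636 0.3719 0.02  ] [0.521  0.4338 0.0748] [0.4937 0.4031 0.0281]
```

```bash
python3 -m pendant '[{"translation":[2,-4,0],"twist":[0.007,0,0],"grip":-1},{"translation":[0,0,0],"twist":[0,0,0],"grip":-1},{"translation":[0,0,12],"twist":[0,0,0],"grip":-1},{"translation":[0,0,15],"twist":[0,0,0],"grip":-1},{"translation":[0,0,15],"twist":[0,0,0],"grip":-1},{"translation":[0,0,12],"twist":[0,0,0],"grip":-1},{"translation":[0,0,5],"twist":[0,0,0],"grip":-1},{"translation":[0,0,0],"twist":[0,0,0],"grip":-1},{"translation":[0,0,0],"twist":[0,0,0],"grip":-1},{"translation":[0,0,0],"twist":[0,0,0],"grip":-1}]'
python3 -c "
from h import *
st()"
```

```text
t: 33.7
tool_pos: [0.5001, 0.4024, 0.2254]
orientation: [-3.139, -0.071, -0.002]
force: [-0.4, 0.2, -0.1]
opening: 0.0197
{'t': 33.7, 'q': [0.5972, 0.2383, 1.3548, 0.0009, 1.5464, 2.1225], 'tool_pos': [0.5001, 0.4024, 0.2254], 'orientation': [-3.1389, -0.0713, -0.002], 'force': [-0.3658, 0.158, -0.1083], 'opening': 0.0197}
[[ 0.999  0.045  0.001]
 [ 0.045 -0.999  0.002]
 [ 0.001 -0.002 -1.   ]]
```

Tip is about 13 mm inside the cup with no contact force. I continue down.

```bash
python3 -m pendant '[{"translation":[-1,0,12],"twist":[0,0,0],"grip":-1},{"translation":[0,0,15],"twist":[0,0,0],"grip":-1},{"translation":[0,0,14],"twist":[0,0,0],"grip":-1},{"translation":[0,0,9],"twist":[0,0,0],"grip":-1},{"translation":[0,0,4],"twist":[0,0,0],"grip":-1},{"translation":[0,0,1],"twist":[0,0,0],"grip":-1},{"translation":[0,0,0],"twist":[0,0,0],"grip":-1},{"translation":[0,0,0],"twist":[0,0,0],"grip":-1},{"translation":[0,0,0],"twist":[0,0,0],"grip":-1},{"translation":[0,0,0],"twist":[0,0,0],"grip":-1}]'
python3 -c "
from h import *
st()"
```

```text
t: 34.7
tool_pos: [0.4998, 0.4029, 0.1669]
orientation: [-3.138, -0.071, -0.005]
force: [-0.1, -0.6, -1.6]
opening: 0.0195
{'t': 34.7, 'q': [0.5981, 0.2653, 1.4301, 0.0009, 1.4417, 2.1235], 'tool_pos': [0.4998, 0.4029, 0.1669], 'orientation': [-3.1376, -0.0711, -0.0051], 'force': [-0.0888, -0.6201, -1.6376], 'opening': 0.0195}
[[ 0.999  0.045  0.003]
 [ 0.045 -0.999  0.003]
 [ 0.003 -0.003 -1.   ]]
```

```bash
python3 -m pendant '[{"translation":[0,0,3],"twist":[0,0,0],"grip":-1},{"translation":[0,0,0],"twist":[0,0,0],"grip":-1},{"translation":[0,0,0],"twist":[0,0,0],"grip":-0.4},{"translation":[0,0,0],"twist":[0,0,0],"grip":0.1},{"translation":[0,0,0],"twist":[0,0,0],"grip":0.1},{"translation":[0,0,0],"twist":[0,0,0],"grip":0.1},{"translation":[0,0,-10],"twist":[0,0,0],"grip":0.1},{"translation":[0,0,-20],"twist":[0,0,0],"grip":0.1},{"translation":[0,0,-30],"twist":[0,0,0],"grip":0.1},{"translation":[0,0,-30],"twist":[0,0,0],"grip":0.1}]'
python3 -m pendant '[{"translation":[0,0,-30],"twist":[0,0,0],"grip":0.1},{"translation":[0,0,-30],"twist":[0,0,0],"grip":0.1},{"translation":[-20,0,0],"twist":[0,0,0],"grip":0.1},{"translation":[-30,0,0],"twist":[0,0,0],"grip":0.1},{"translation":[-30,0,0],"twist":[0,0,0],"grip":0.1},{"translation":[-20,0,0],"twist":[0,0,0],"grip":0.1},{"translation":[0,0,0],"twist":[0,0,0],"grip":0.1},{"translation":[0,0,0],"twist":[0,0,0],"grip":0.1},{"translation":[0,0,0],"twist":[0,0,0],"grip":0.1},{"translation":[0,0,0],"twist":[0,0,0],"grip":0.1}]'
python3 - <<'E'
from h import *
s,r=st()
im,d=snap('side','side9');cv2.imwrite('pics/c9.png',cv2.resize(im[70:390,200:420,::-1],None,fx=1.8,fy=1.8))
k=cloud('side',d).reshape(-1,3);k=k[(np.hypot(k[:,0]-.495,k[:,1]-.40)<.04)&(k[:,2]>.12)&(k[:,2]<.23)]
for z in (.13,.15,.17,.19):
    b=k[(k[:,2]>z)&(k[:,2]<z+.02)]; print(z,len(b),b.min(0).round(4),b.max(0).round(4))
E
```

```text
t: 35.7
tool_pos: [0.4974, 0.4012, 0.2533]
orientation: [3.14, 0.071, -0.005]
force: [1.4, 0.6, 0.3]
opening: 0.051
t: 36.7
tool_pos: [0.3989, 0.3978, 0.3317]
orientation: [-3.13, -0.068, -0.021]
force: [0.2, 0.1, -0.5]
opening: 0.0511
{'t': 36.7, 'q': [0.6932, -0.0049, 1.4255, -0.0002, 1.7039, 2.2204], 'tool_pos': [0.3989, 0.3978, 0.3317], 'orientation': [-3.1304, -0.0681, -0.0211], 'force': [0.2278, 0.092, -0.4509], 'opening': 0.0511}
[[ 0.999  0.044  0.013]
 [ 0.043 -0.999  0.011]
 [ 0.014 -0.01  -1.   ]]
0.13 58 [0.484  0.4037 0.1306] [0.5027 0.4159 0.1498]
0.15 71 [0.4837 0.4019 0.1501] [0.5016 0.4185 0.1694]
0.17 65 [0.4835 0.403  0.1703] [0.5015 0.4168 0.1898]
0.19 100 [0.4838 0.3952 0.19  ] [0.5039 0.416  0.2077]
```

View pics/c9.png

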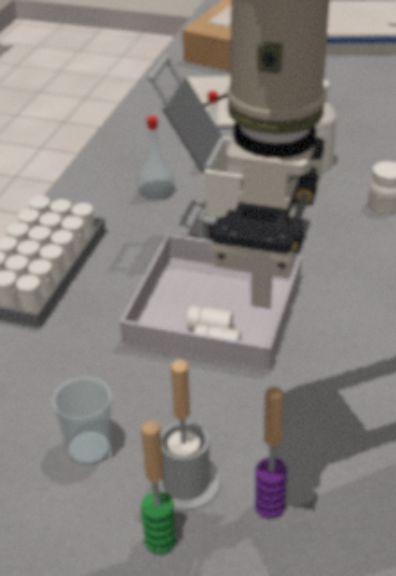

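View 12: the brush stands upright in its cup at (180,400) and is released. Both bottles are in the tray, the lid is back, and the bystanders in view have not moved. Handing in.

```bash
python3 -c "
from plant import robot
print(robot.close_job())"
```

```text
the job is handed in; nothing more can be done
None
```

I ran the whole job in order and handed it in at 36.7 s; no verdict was given.

- **Lid and tub:** I swung the lid back to about 2.08 rad and released it. I then tipped the tub to about 1.89 rad by the gripper pose, waited until both bottles had rolled into the tray, and set the tub level again.
- **Brush:** I took the white-headed brush from the steel cup and left the green and purple ones alone. I made three strokes from about 3–7 mm above the tub floor up to about rim height, estimated from the gripper height, then stood the brush back in its holder.

**Last checks:** The final side picture and depth show:
- the brush upright and released, with the handle centred near (0.493, 0.40) and its top at about 0.207 m, its starting height within measurement error;
- both bottles lying in the tray;
- the lid back.

The gripper was clear of everything.

**Less certain:**
- I judged the tub's level by eye from the pictures and the bar height, and the arm partly hid it in the last one.
- Not every bystander was visible in the last picture, and I did not measure their positions again. The ones in view looked unmoved.
- While I swung the tub back, the wrist force rose to about 23 N, well under the limit.
- The camera and gripper-based positions differed by a few mm at the brush holder, and the brush still went in without pressing on anything.

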